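# Slide the trivet home between the canister and the bin

## Task

Put the round wooden trivet away: push it with the fingertips, sliding flat on the counter, through the narrow gap between the low canister and the tilt-out bin, until it rests against the steel rail behind the gap. Do not pick it up or tip it, leave the cup, the saucer and the cezve where they stand, and take the hand clear when done.

Things in the scene. Friction and masses are not known exactly. Their poses are not given: they have to be found in the camera images.
- trivet: Loose round wooden disc with four dark stripes on top, 110 mm in diameter, 18 mm thick, upright rim, 0.14 to 0.28 kg, flat on the counter. Origin: centre of its underside; z up.
- station: Fixed group (canister, bin, rail), screwed to the counter. Origin: on the counter, in the middle of the gap between canister and bin. x axis: along the lane through the gap, away from the robot; y: across it, to the left; z up. The gap is 117 mm wide (y -58.5 to +58.5 mm). The trivet touches the rail when its centre is at x = +98 mm in this frame.
- canister_top (a point): Centre of the lid's top of the closed, round, white plastic canister with grey lid on the gap's left (+y); 90 mm in diameter, 61 mm high, fixed; at x = 0, y = +103.5 mm in the station's frame.
- bin_top (a point): Centre of the top of the grey plastic tilt-out bin unit on the gap's right (-y): 80 mm along the lane, 150 mm across, 60 mm high, fixed, its two fronts shut and not moving, their lips 7 mm proud of the -x face; at x = 0, y = -133.5 mm in the station's frame. Axes as the station's.
- rail_mid (a point): Middle of the top edge of the near face of the straight steel rail behind the gap: 22 mm high, 14 mm thick, 240 mm long across the lane, fixed; at x = +153 mm, y = 0 in the station's frame.
- cup: Loose green ceramic cup, 68 mm across the rim, 70 mm high, upright; to be left alone. Origin: centre of its underside.
- saucer: Loose glass saucer, 110 mm in diameter, 13 mm high; to be left alone. Origin: centre of its underside.
- cezve: Loose copper cezve (small coffee pot), 76 mm across the foot, 60 mm high, with a wooden handle that rises along its +y axis to 130 mm from the centre and 80 mm high; to be left alone. Origin: centre of its underside.
Mind the look-alikes: they are no part of the job. Of the things shaped like the trivet, the wooden one is meant.

How it is judged:
On the way:
1. the trivet is in the gap between canister and bin (x of trivet in the frame of station between -0.035 and 0.035 m and y of trivet in the frame of station between -0.015 and 0.015 m), for 0.1 s.
At the end, for the whole second after the job is handed in: The trivet lies flat and at rest behind the gap, against the rail (within 8 mm of touching it) and within 40 mm of the lane's middle line (x of trivet in the frame of station between 0.09 and 0.102 m and y of trivet in the frame of station between -0.04 and 0.04 m and height (world z) of trivet below 0.004 m and angle between trivet's own z axis and vertical below 0.06 rad and linear speed of trivet below 0.01 m/s).
It fails at once if the trivet is lifted or tipped (height (world z) of trivet above 0.012 m or angle between trivet's own z axis and vertical above 0.2 rad).
It fails at once if the cup, the saucer or the cezve is moved by more than 15 mm (distance of any of cup, saucer, cezve from where it was at the start of the episode above 0.015 m).
It also fails if it takes over 48 s, if anything falls off the work surface, if the arm or the gripper's body presses on something with over 40 N, if the wrist force passes 120 N, or if a joint passes its speed limit or range.

## Robot

A 7-joint arm with a two-finger parallel gripper is mounted at the origin on the work surface. World frame = base frame: x ahead of the robot, y to its left, z up, the work surface at z = 0. Lengths are in m, angles in rad, forces in N, time in s.
With the tool pointing down it reaches from about 0.425 to 0.875 m from the base axis. Payload 4.7 kg.
Tool frame: the origin (TCP) lies where the fingers leave the gripper's body, on its centre line; the fingertips stand 70 mm ahead of it and the grasp point (between the pads) lies 51 mm ahead of it; z points along the fingers, y is the line along which they close (so a half turn about z gives the same grasp; the last joint's range is limited). The gripper opens to 87 mm and grips with 3 to 60 N. Pads are 19 mm wide; open, the fingers measure 117 mm over their backs; the gripper's body (75 mm by 190 mm) begins 51 mm behind the grasp point.
Start: joints at [1.151, 0.321, -0.07, 1.45, 0.023, 1.371, -0.057], TCP at [0.273, -0.59, 0.292] pointing down, gripper open.
Joint ranges: [-2.86, 2.86], [-0.3, 2.09], [-1.38, 1.24], [0.06, 2.45], [-1.56, 4.7], [0.09, 2.05], [-2.69, 2.69]. Speed limits (rad/s): [2.57, 2.57, 3.14, 3.14, 3.14, 3.14, 3.14].

## Interface

Orientations are given as a rotation vector (axis times angle).
In Python, from bench import ctrl gives the robot as it stands.
- The arm moves only by the tool drive_tool, never from a script. Its argument "motion" is a list of rows, each a list of 3 entries, a list of its own where there are three numbers: the shift along the tool's x, y, z in cm, then the turn, a rotation vector about the tool's x, y, z in degrees, then the opening, from -1 (shut) to 1 (fully open). In form: [[[x, y, z], [ax, ay, az], claw], ...]. A call has 1 to 12 rows; each row shifts and turns the commanded pose from where the row before left it, along the tool's axes as they then stand; what a row does not reach is not made up. A row lasts 1/8 s, in which the tool goes at most 62.5 mm and 10.7 degrees, less where a joint would pass 70% of its speed; a pose out of reach is approached as far as the arm can. A call with a gripper value outside its range is refused whole. The fingers move at their own pace and stop on an object; "force" is the grip in N (left out, the last holds). Time passes only in rows, so rows that do not move let the fingers close. It gives the time, the measured TCP pose, the force, the opening and the grip force at its end, in the units of the state.
- ctrl.get_state(): the state, without advancing time (a new reading comes with each control period).
- ctrl.get_image(name): name is "scene" or "top" or "wrist"; returns the picture (480x640x3 uint8, red, green, blue); there is no depth.
- ctrl.calibration(name): a dict with "K" (3x3 intrinsics, pixels), "distortion" ([k1, k2, p1, p2, k3] as OpenCV has them; the pictures are not rectified), "origin" and "attitude" of the camera in the world; the wrist camera has in their place "tool_from_camera" (4x4, takes a point from camera to tool coordinates, whose origin is the TCP and whose axes are the flange's). Camera axes: x right, y up, looking along -z (the intrinsics and any distortion apply to the point x, -y, -z); pixel columns grow to the right and rows downward; lengths in m; the calibration is good to about 2 mm. A picture is of the moment at which its call begins: read the wrist's pose just before it. calibration takes no time and is no camera call.
- ctrl.close_job(): hands the job in; it is judged then, once.
The state is a dict: "time": time; "joint_positions": joint angles; "qd": joint speeds; "joint_torque": joint torques, N m; "position": TCP position; "tool_rot": TCP orientation; "ft_force": force on the tool from outside, world axes, zero at the start; "torque": the same for the moment, N m; "grip_width": opening from 0.0 (shut) to 1.0 (fully open); "grip_force": force on a finger pad.
Only numpy, scipy, OpenCV 4.12 (cv2) and the standard library are available. Lean on these libraries where they do the work, as an engineer would, in place of code of your own. Each camera call takes 0.05 s, during which the arm holds its last target. There are 200 camera calls.

## Working session

There is one attempt and no reset: what is moved stays moved. The work goes in short steps, Python scripts to look and compute and a tool call to move; the robot and the scene stay as the last step left them, time stands still between calls to the robot, and variables do not carry over. Pictures are saved under pics/ and viewed, at most 11 in all, crops included, and the job is handed in when it is done.

Besides the shell and the picture viewer there is one more tool, called after "Request:" by a JSON object that holds its "fn" and its "kwargs", one argument or row to a line. drive_tool: Moves the arm, as the interface text tells. Its arguments: {"type":"object","properties":{"motion":{"type":"array","items":{"type":"array"}},"force":{"type":"number"}},"required":["motion"]}

```bash
mkdir -p pics; ls
python3 - <<'E'
from bench import ctrl
import cv2
for n in("top","scene"):
    cv2.imwrite(f"pics/{n}0.png",ctrl.get_image(n)[:,:,::-1]); c=ctrl.calibration(n); print(n,c)
s=ctrl.get_state(); print(s)
E
```

```text
pics
top {'K': array([[439.63431613,   0.        , 314.84377956],
       [  0.        , 439.63431613, 241.75830282],
       [  0.        ,   0.        ,   1.        ]]), 'distortion': array([-0.07795589,  0.        ,  0.        ,  0.        ,  0.        ]), 'origin': array([0.46370337, 0.02829585, 1.02805426]), 'attitude': array([ 0.07558511, -0.11219412, -1.55854597])}
scene {'K': array([[441.01618773,   0.        , 317.58688305],
       [  0.        , 441.01618773, 242.63495618],
       [  0.        ,   0.        ,   1.        ]]), 'distortion': array([-0.1001862,  0.       ,  0.       ,  0.       ,  0.       ]), 'origin': array([ 1.1039137 , -0.15045117,  0.67447744]), 'attitude': array([0.66393526, 0.46629874, 1.20162417])}
{'time': 0.1, 'joint_positions': array([ 1.15111182,  0.3217515 , -0.07008016,  1.45152525,  0.02263393,
        1.37081402, -0.0569251 ]), 'qd': array([-0.0006996 , -0.00131675,  0.00082222, -0.00192317,  0.0003089 ,
       -0.00077832,  0.00010983]), 'joint_torque': array([ 3.32671407e-04, -4.92571163e+01, -4.05580765e-01, -3.13402712e+01,
       -6.42590923e-02,  3.94133676e-02,  1.12486600e-04]), 'position': array([ 0.2729954 , -0.5894864 ,  0.29128299]), 'tool_rot': array([-3.06638533e+00, -6.75711512e-01,  7.71904527e-04]), 'ft_force': array([0.05813711, 0.11723232, 0.48737389]), 'torque': array([0.0081946 , 0.00277823, 0.04241305]), 'grip_force': 0.0, 'grip_width': 0.998467019213644}
```

View pics/top0.png

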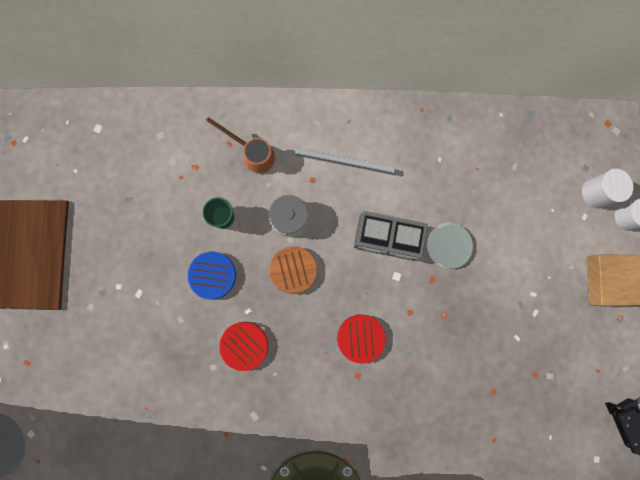

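View pics/scene0.png

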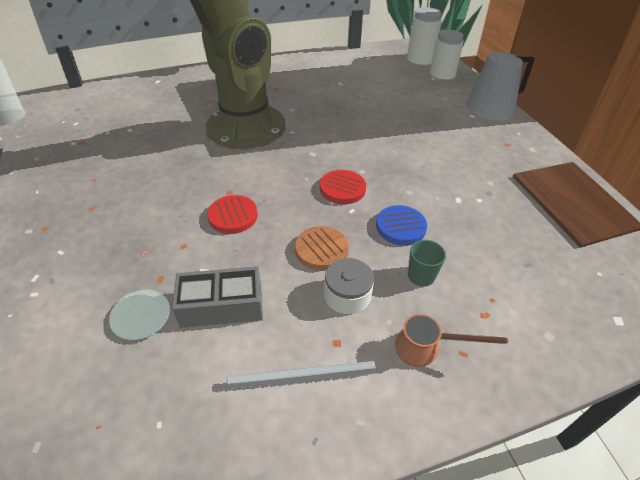

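The top view shows the wooden trivet at (293,270), canister lid at (289,214), bin at (391,236), rail from (296,152) to (402,172), cup at (218,212), cezve at (258,153) and saucer at (450,246). I'll enlarge the middle of it.

Run:
```python
import cv2
a=cv2.imread("pics/top0.png")[130:310,190:440]
cv2.imwrite("pics/crop0.png",cv2.resize(a,None,fx=3.2,fy=3.2,interpolation=cv2.INTER_CUBIC))
```

```text
(no output)
```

View pics/crop0.png

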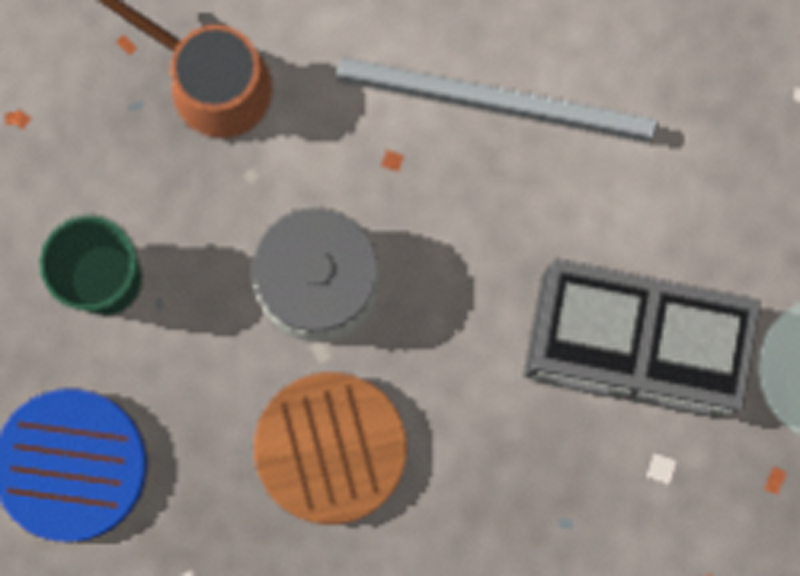

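```bash
cat > h.py <<'E'
import numpy as np,cv2
from bench import ctrl
from scipy.spatial.transform import Rotation as R
from scipy.optimize import least_squares
def ray(n,px):
    c=ctrl.calibration(n); u=cv2.undistortPoints(np.array([[px]],float),c['K'],c['distortion'])[0,0]
    return c['origin'],R.from_rotvec(c['attitude']).as_matrix()@[u[0],-u[1],-1]
def atz(n,px,z):
    o,d=ray(n,px); return (o+d*(z-o[2])/d[2])[:2]
def crop(p,o=(190,130),f=3.2): return [(p[0]+.5)/f-.5+o[0],(p[1]+.5)/f-.5+o[1]]
E
python3 - <<'E'
from h import *
f=lambda p,z:atz("top",crop(p),z)
obs=[(f((315,268),.061),(0,.1035)),(f((338,77),.022),(.153,.12)),(f((652,137),.022),(.153,-.12)),(f((558,262),.06),(.04,-.0585)),(f((759,299),.06),(.04,-.2085))]
def res(q):
    c,s=np.cos(q[2]),np.sin(q[2]); return np.concatenate([q[:2]+[c*a-s*b,s*a+c*b]-o for o,(a,b) in obs])
r=least_squares(res,[.5,0,0]);print("station",r.x,np.degrees(r.x[2]),"\n",res(r.x).reshape(-1,2)*1000)
t=f((331,448),.018);x,y,a=r.x;c,s=np.cos(a),np.sin(a)
st=lambda p:np.array([[c,s],[-s,c]])@(p-[x,y])
print("trivet",t,st(t))
for n,p,z in(("cup",(89,263),.07),("cezve",(215,66),.06),("blue",(71,465),.018)):w=f(p,z);print(n,w,st(w))
for n,p in(("red1",(244,346)),("red2",(361,338)),("saucer",(450,246))):w=atz("top",p,.015);print(n,w,st(w))
# scene cross-check
for n,p,z in(("can",(349,279),.061),("triv",(322,247),.018)):print("scene",n,atz("scene",p,z))
print("can fit",[x-s*.1035,y+c*.1035])
E
```

```text
station [ 0.62306352 -0.03583539 -0.18105573] -10.373729305022172 
 [[-1.50217167 -0.49131909]
 [ 0.88559648  1.18228086]
 [-0.55129158 -1.84594291]
 [ 1.92431724  3.14668456]
 [-0.75645049 -1.99170339]]
trivet [0.52027172 0.05459794] [-0.11739574  0.07044559]
cup [0.64321303 0.22234659] [-0.0266702   0.25759005]
cezve [0.78873843 0.14022504] [0.13126394 0.20301535]
blue [0.50595673 0.24066797] [-0.16498203  0.25089647]
red1 [0.34626956 0.16343439] [-0.30815166  0.14617076]
red2 [ 0.36612832 -0.10193745] [-0.2408325  -0.11128742]
saucer [ 0.579343  -0.3131476] [ 0.00692923 -0.28065198]
scene can [0.65272283 0.0622678 ]
scene triv [0.52663455 0.05387836]
can fit [np.float64(0.6417005721016856), np.float64(0.06597281593865104)]
```

Request:
{"fn": "drive_tool", "kwargs": {
  "motion": [
    [[0,0,0],[0,0,-9.1],1],
    [[0,0,0],[0,0,-9.1],0.15],
    [[0,0,0],[0,0,-9.1],0.15],
    [[0,0,0],[0,0,-9.1],0.15],
    [[0,0,0],[0,0,-9.1],0.15],
    [[0,0,0],[0,0,-9.1],0.15],
    [[5,0.85,0],[0,0,0],0.15],
    [[5,0.85,0],[0,0,0],0.15],
    [[5,0.85,0],[0,0,0],0.15],
    [[5,0.85,0],[0,0,0],0.15],
    [[5,0.85,0],[0,0,0],0.15],
    [[5,0.85,0],[0,0,0],0.15]
  ]
}}

```text
time: 1.6
position: [0.3784, -0.3025, 0.292]
tool_rot: [-2.416, -2.008, 0.0]
ft_force: [0.5, 0.1, 0.4]
grip_width: 0.577
grip_force: 0.0
```

Request:
{"fn": "drive_tool", "kwargs": {
  "motion": [
    [[5,0.85,0],[0,0,0],0.15],
    [[5,0.85,0],[0,0,0],0.15],
    [[5,0.85,0],[0,0,0],0.15],
    [[5,0.85,0],[0,0,0],0.15],
    [[5,0.85,0],[0,0,0],0.15],
    [[5,0.85,0],[0,0,0],0.15],
    [[5,0.85,0],[0,0,0],0.15],
    [[5,0.85,0],[0,0,0],0.15],
    [[4.9,0.8,0],[0,0,0],0.15],
    [[0,0,0],[0,0,0],0.15],
    [[0,0,0],[0,0,0],0.15]
  ]
}}

```text
time: 2.98
position: [0.5348, 0.1227, 0.2916]
tool_rot: [-2.416, -2.008, 0.002]
ft_force: [-0.0, -0.4, 1.3]
grip_width: 0.577
grip_force: 0.0
```

```bash
cat >> h.py <<'E'
S=np.array([.62306,-.03584,-.18106])
def show(*targets):
    s=ctrl.get_state(); M=R.from_rotvec(s['tool_rot']).as_matrix(); p=s['position']
    c,n=np.cos(S[2]),np.sin(S[2]); A=np.array([[c,-n],[n,c]])
    print("t",s['time'],"TCP",p.round(4),"station",(A.T@(p[:2]-S[:2])).round(4),"yaw rel station",np.degrees(np.arctan2(M[1,0],M[0,0])-S[2]).round(2),"tilt",M[2].round(3),"grip",s['grip_width']*87,"F",s['ft_force'].round(1))
    for a,b,z in targets:
        w=np.append(S[:2]+A@[a,b],z); print((a,b,z),"cm in tool:",(M.T@(w-p)*100).round(2))
E
python3 - <<'E'
from h import *
show((-.117,.141,.29),(-.117,.141,.078))
cv2.imwrite("pics/wrist1.png",ctrl.get_image("wrist")[:,:,::-1])
E
```

```text
t 2.975 TCP [0.5348 0.1227 0.2916] station [-0.1153  0.1401] yaw rel station 89.84 tilt [-0.001 -0.001 -1.   ] grip 50.22424274148494 F [-0.  -0.4  1.3]
(-0.117, 0.141, 0.29) cm in tool: [ 0.09 -0.17  0.16]
(-0.117, 0.141, 0.078) cm in tool: [ 0.11 -0.14 21.36]
```

View pics/wrist1.png

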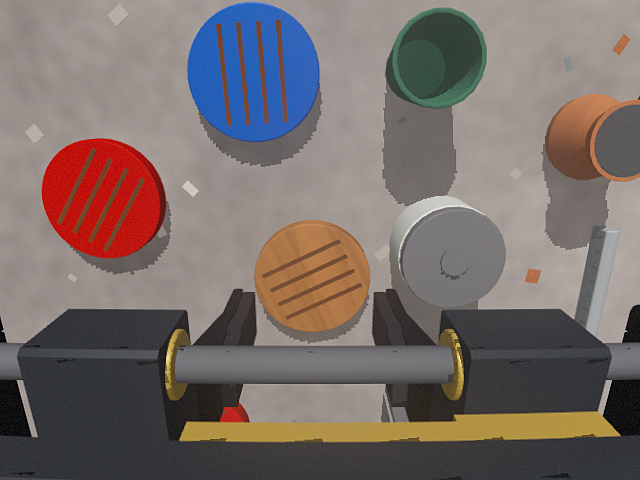

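The wrist picture shows the wooden trivet's top near (312,272), the canister lid at (454,251), and the fingers clear of both. I'll check the trivet's position from here.

```bash
cat >> h.py <<'E'
def wrist(px,z):
    s=ctrl.get_state(); c=ctrl.calibration("wrist"); T=np.eye(4); T[:3,:3]=R.from_rotvec(s['tool_rot']).as_matrix(); T[:3,3]=s['position']; T=T@c['tool_from_camera']
    u=cv2.undistortPoints(np.array([[px]],float),c['K'],c['distortion'])[0,0]; d=T[:3,:3]@[u[0],-u[1],-1]; w=(T[:3,3]+d*(z-T[2,3])/d[2])[:2]
    k,n=np.cos(S[2]),np.sin(S[2]); return w.round(4),(np.array([[k,n],[-n,k]])@(w-S[:2])).round(4)
E
python3 - <<'E'
from h import *
print("trivet",wrist((312,272),.018),"can",wrist((454,251),.061),"cup",wrist((439,58),.07),"rail end",wrist((606,229),.022))
E
```

```text
trivet (array([0.5225, 0.0634]), array([-0.1168,  0.0795])) can (array([0.6435, 0.0761]), array([0.    , 0.1138])) cup (array([0.6439, 0.2241]), array([-0.0263,  0.2594])) rail end (array([0.7972, 0.056 ]), array([0.1547, 0.1217]))
```

Run:
```python
from h import *
for n,f,box in(("top","top0",(240,240,350,300)),("wrist","wrist1",(245,205,385,345))):
    im=cv2.imread(f"pics/{f}.png");h=cv2.cvtColor(im,cv2.COLOR_BGR2HSV)
    m=cv2.inRange(h,(5,110,60),(20,255,255));k=np.zeros_like(m);k[box[1]:box[3],box[0]:box[2]]=1;m*=k
    c=max(cv2.findContours(m,cv2.RETR_EXTERNAL,cv2.CHAIN_APPROX_NONE)[0],key=cv2.contourArea)
    e=cv2.fitEllipse(cv2.convexHull(c));print(n,e,atz(n,e[0],.014) if n=="top" else wrist(e[0],.014))
print(ctrl.calibration("wrist"))
a=cv2.imread("pics/wrist1.png")[180:380,230:530];cv2.imwrite("pics/crop1.png",cv2.resize(a,None,fx=2.6,fy=2.6))
```

```text
top ((292.8760070800781, 269.66326904296875), (46.880516052246094, 47.4371223449707), 73.32608032226562) [0.52047427 0.05520342]
wrist ((311.74761962890625, 275.7839050292969), (111.75064849853516, 114.84584045410156), 91.51994323730469) (array([0.5212, 0.0581]), array([-0.1171,  0.0741]))
{'K': array([[417.50038791,   0.        , 313.93152485],
       [  0.        , 417.50038791, 243.38619721],
       [  0.        ,   0.        ,   1.        ]]), 'distortion': array([-0.0514624,  0.       ,  0.       ,  0.       ,  0.       ]), 'tool_from_camera': array([[ 6.49485148e-04,  9.56552431e-01,  2.91559642e-01,
         8.03345594e-02],
       [ 9.99999738e-01, -5.28239430e-04, -4.94568679e-04,
         3.39117952e-04],
       [-3.19067574e-04,  2.91559886e-01, -9.56552524e-01,
        -9.29227176e-02],
       [ 0.00000000e+00,  0.00000000e+00,  0.00000000e+00,
         1.00000000e+00]])}
```

View pics/crop1.png

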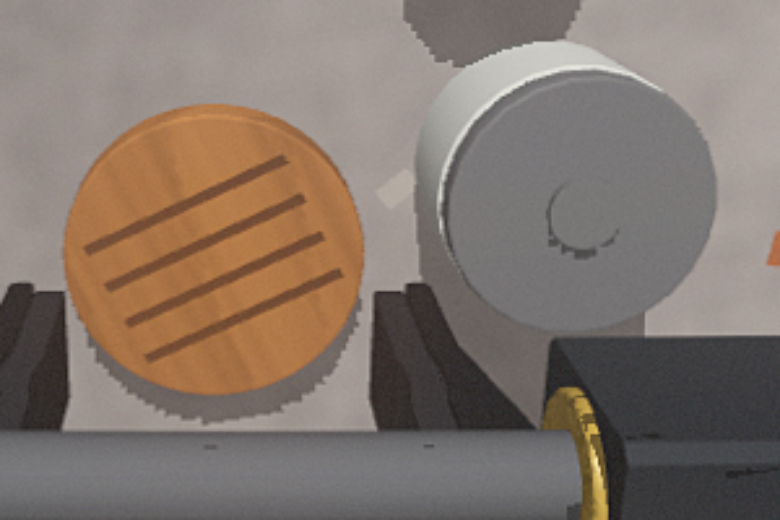

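Request:
{"fn": "drive_tool", "kwargs": {
  "motion": [
    [[0.3,-0.15,4],[0,0,0],0.15],
    [[0,0,4.5],[0,0,0],0.15],
    [[0,0,4.5],[0,0,0],0.15],
    [[0,0,4],[0,0,0],0.15],
    [[0,0,2.7],[0,0,0],0.15],
    [[0,0,1.5],[0,0,0],0.15],
    [[0,0,0],[0,0,0],0.15],
    [[-0.5,0,0],[0,0,0],0.15],
    [[-0.5,0,0],[0,0,0],0.15],
    [[-0.5,0,0],[0,0,0],0.15],
    [[-0.8,0,0],[0,0,0],0.15],
    [[0,0,0],[0,0,0],0.15]
  ]
}}

```text
time: 4.53
position: [0.5302, 0.1032, 0.0805]
tool_rot: [2.416, 2.006, 0.0]
ft_force: [0.2, 0.6, 0.9]
grip_width: 0.576
grip_force: 0.5
```

Run:
```python
from h import *
show((-.117,.0585,.08))
```

```text
t 4.525 TCP [0.5302 0.1032 0.0805] station [-0.1164  0.1201] yaw rel station 89.79 tilt [-0.     0.001 -1.   ] grip 50.07306603913909 F [0.2 0.6 0.9]
(-0.117, 0.0585, 0.08) cm in tool: [-6.16 -0.04  0.05]
```

Request:
{"fn": "drive_tool", "kwargs": {
  "motion": [
    [[-0.7,0,0],[0,0,0],0.15],
    [[-0.7,0,0],[0,0,0],0.15],
    [[-0.7,0,0],[0,0,0],0.15],
    [[-0.7,0,0],[0,0,0],0.15],
    [[-0.7,0,0],[0,0,0],0.15],
    [[-0.7,0,0],[0,0,0],0.15],
    [[-0.6,0,0],[0,0,0],0.15],
    [[-0.5,0,0],[0,0,0],0.15],
    [[-0.4,0,0],[0,0,0],0.15],
    [[-0.3,0,0],[0,0,0],0.15],
    [[-0.2,0,0],[0,0,0],0.15],
    [[0,0,0],[0,0,0],0.15]
  ]
}}

```text
time: 6.02
position: [0.5186, 0.0426, 0.0802]
tool_rot: [2.416, 2.008, -0.001]
ft_force: [1.6, 2.8, 1.7]
grip_width: 0.577
grip_force: 1.4
```

Request:
{"fn": "drive_tool", "kwargs": {
  "motion": [
    [[2,0,0],[0,0,0],0.15],
    [[3,0,-3],[0,0,0],0.15],
    [[0,0,-5],[0,0,0],0.15],
    [[0,0,-5],[0,0,0],0.15],
    [[0,0,-5],[0,0,0],0.15],
    [[0,0,-3],[0,0,0],0.15],
    [[0,0,0],[0,0,0],0.15],
    [[0,0,0],[0,0,0],0.15]
  ]
}}

```text
time: 7.02
position: [0.527, 0.0909, 0.2887]
tool_rot: [-2.417, -2.006, 0.005]
ft_force: [0.1, -0.8, -0.2]
grip_width: 0.575
grip_force: 0.0
```

Run:
```python
from h import *
show((-.187,0,.29))
im=ctrl.get_image("top")[:,:,::-1]
a=im[130:310,250:500];cv2.imwrite("pics/top2.png",cv2.resize(a,None,fx=3.2,fy=3.2,interpolation=cv2.INTER_CUBIC))
```

```text
t 7.025 TCP [0.527  0.0909 0.2887] station [-0.1173  0.1074] yaw rel station 89.77 tilt [-0.002 -0.002 -1.   ] grip 50.026948082879805 F [ 0.1 -0.8 -0.2]
(-0.187, 0, 0.29) cm in tool: [-10.77  -6.93  -0.09]
```

View pics/top2.png

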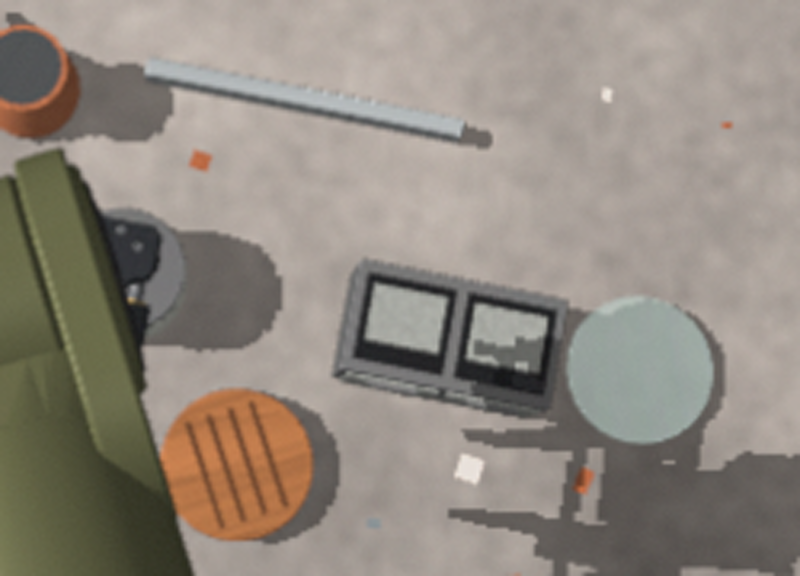

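The trivet now sits at about (236,464) in the crop with the bin's top-left back corner at (366,262). The saucer and rail are unmoved. Next I turn the hand round to the -x side.

Request:
{"fn": "drive_tool", "kwargs": {
  "motion": [
    [[-3.6,-2.4,0],[0,0,0],0.15],
    [[-3.6,-2.4,0],[0,0,0],0.15],
    [[-3.6,-2.3,0],[0,0,0],0.15],
    [[0,0,0],[0,0,10],0.15],
    [[0,0,0],[0,0,10],0.15],
    [[0,0,0],[0,0,10],0.15],
    [[0,0,0],[0,0,10],0.15],
    [[0,0,0],[0,0,10],0.15],
    [[0,0,0],[0,0,10],0.15],
    [[0,0,0],[0,0,10],0.15],
    [[0,0,0],[0,0,10],0.15],
    [[0,0,0],[0,0,9.8],0.15]
  ]
}}

```text
time: 8.57
position: [0.4372, -0.0014, 0.2888]
tool_rot: [-3.128, 0.293, 0.005]
ft_force: [-0.1, 0.1, -0.3]
grip_width: 0.578
grip_force: 0.0
```

Request:
{"fn": "drive_tool", "kwargs": {
  "motion": [
    [[0,0,0],[0,0,0],0.15],
    [[0,0,0],[0,0,0],0.15]
  ]
}}

```text
time: 8.82
position: [0.4378, -0.0013, 0.2895]
tool_rot: [-3.129, 0.279, 0.002]
ft_force: [-0.1, 0.0, -0.9]
grip_width: 0.575
grip_force: 0.0
```

Run:
```python
from h import *
show((-.190,0,.29),(-.19,0,.08))
print(ctrl.get_state()['joint_positions'].round(2))
w=atz("top",crop((236.5,464.5),(250,130)),.018);k,n=np.cos(S[2]),np.sin(S[2]);print("trivet",w,np.array([[k,n],[-n,k]])@(w-S[:2]))
cv2.imwrite("pics/wrist3.png",ctrl.get_image("wrist")[:,:,::-1])
```

```text
t 8.825 TCP [ 0.4378 -0.0013  0.2895] station [-0.1885  0.0006] yaw rel station 0.17 tilt [-0.001 -0.    -1.   ] grip 50.01054379024641 F [-0.1  0.  -0.9]
(-0.19, 0, 0.29) cm in tool: [-0.15  0.06 -0.05]
(-0.19, 0, 0.08) cm in tool: [-0.12  0.07 20.95]
[ 0.98 -0.17 -0.93  1.92 -0.14  1.33 -1.65]
trivet [ 0.50914371 -0.01547022] [-0.11572217 -0.00047637]
```

View pics/wrist3.png

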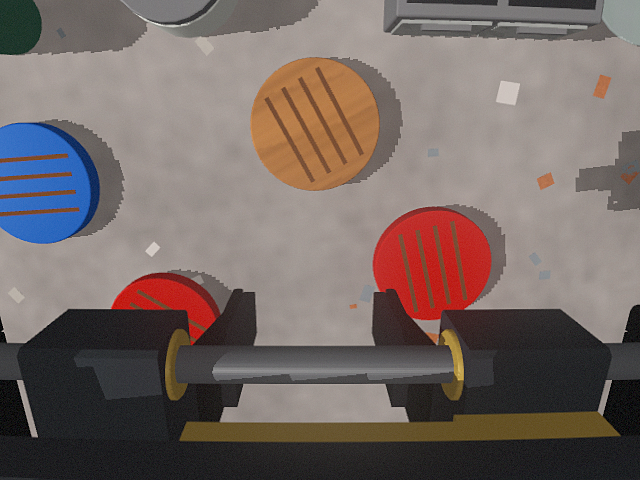

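The wrist view shows the trivet centred ahead of the fingers at (315,123), with the canister at upper left and the bin front at upper right. I'll descend and start pushing.

Request:
{"fn": "drive_tool", "kwargs": {
  "motion": [
    [[-0.1,0,4],[0,0,0],0.15],
    [[0,0,4.5],[0,0,0],0.15],
    [[0,0,4.5],[0,0,0],0.15],
    [[0,0,4],[0,0,0],0.15],
    [[0,0,2.7],[0,0,0],0.15],
    [[0,0,1.3],[0,0,0],0.15],
    [[0,0,0],[0,0,0],0.15],
    [[0.5,0,0],[0,0,0],0.15],
    [[0.5,0,0],[0,0,0],0.15],
    [[0.5,0,0],[0,0,0],0.15],
    [[0.5,0,0],[0,0,0],0.15],
    [[0.3,0,0],[0,0,0],0.15]
  ]
}}

```text
time: 10.38
position: [0.4595, -0.005, 0.0801]
tool_rot: [3.129, -0.283, -0.002]
ft_force: [-4.3, 0.5, 3.5]
grip_width: 0.569
grip_force: 2.1
```

Request:
{"fn": "drive_tool", "kwargs": {
  "motion": [
    [[0.5,0,0],[0,0,0],0.15],
    [[0.5,0,0],[0,0,0],0.15],
    [[0.4,0,0],[0,0,0],0.15],
    [[0.3,0,0],[0,0,0],0.15],
    [[0,0,0],[0,0,0],0.15],
    [[0,0,0],[0,0,0],0.15]
  ]
}}

```text
time: 11.12
position: [0.4771, -0.0081, 0.0804]
tool_rot: [-3.129, 0.283, -0.002]
ft_force: [0.8, 0.4, 0.2]
grip_width: 0.58
grip_force: 0.1
```

Run:
```python
from h import *
show((-.15,0,.08),(.0395,0,.08))
cv2.imwrite("pics/wrist4.png",ctrl.get_image("wrist")[:,:,::-1])
```

```text
t 11.125 TCP [ 0.4771 -0.0081  0.0804] station [-0.1486  0.001 ] yaw rel station 0.03 tilt [ 0.001 -0.    -1.   ] grip 50.47890480015442 F [0.8 0.4 0.2]
(-0.15, 0, 0.08) cm in tool: [-0.14  0.1   0.04]
(0.0395, 0, 0.08) cm in tool: [18.81  0.11  0.06]
```

View pics/wrist4.png

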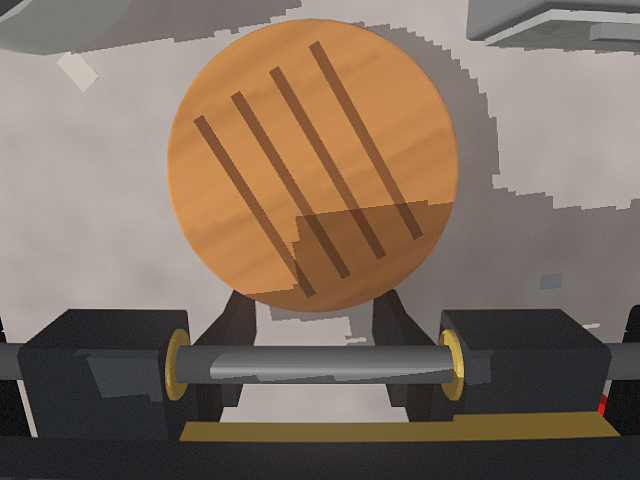

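The trivet is cradled at (313,165), and the bin's front-left foot is at (469,38). I'll compute lateral positions from that.

Run:
```python
from h import *
print("bin foot",wrist((469,38),0),"lip corner?",wrist((487,44),0),wrist((487,44),.03),"trivet",wrist((313,165),.018))
```

```text
bin foot (array([ 0.575 , -0.0865]), array([-0.0381, -0.0585])) lip corner? (array([ 0.5717, -0.0933]), array([-0.0401, -0.0658])) (array([ 0.5691, -0.0811]), array([-0.045 , -0.0542])) trivet (array([ 0.5396, -0.0191]), array([-0.0851,  0.0014]))
```

Request:
{"fn": "drive_tool", "kwargs": {
  "motion": [
    [[0.5,0.1,0],[0,0,0],0.15],
    [[0.5,0,0],[0,0,0],0.15],
    [[0.5,0,0],[0,0,0],0.15],
    [[0.5,0,0],[0,0,0],0.15],
    [[0.5,0,0],[0,0,0],0.15],
    [[0.5,0,0],[0,0,0],0.15],
    [[0.5,0,0],[0,0,0],0.15],
    [[0.5,0,0],[0,0,0],0.15],
    [[0.5,0,0],[0,0,0],0.15],
    [[0.5,0,0],[0,0,0],0.15],
    [[0.5,0,0],[0,0,0],0.15]
  ]
}}

```text
time: 12.55
position: [0.5308, -0.019, 0.0802]
tool_rot: [3.129, -0.283, 0.0]
ft_force: [-1.8, 1.1, 2.0]
grip_width: 0.577
grip_force: 1.4
```

Run:
```python
from h import *
show((.0395,0,.08))
```

```text
t 12.55 TCP [ 0.5308 -0.019   0.0802] station [-0.0937 -0.    ] yaw rel station 0.03 tilt [ 0.  0. -1.] grip 50.16828920399027 F [-1.8  1.1  2. ]
(0.0395, 0, 0.08) cm in tool: [13.32  0.    0.02]
```

Request:
{"fn": "drive_tool", "kwargs": {
  "motion": [
    [[0.5,0,0],[0,0,0],0.15],
    [[0.5,0,0],[0,0,0],0.15],
    [[0.5,0,0],[0,0,0],0.15],
    [[0.5,0,0],[0,0,0],0.15],
    [[0.5,0,0],[0,0,0],0.15],
    [[0.5,0,0],[0,0,0],0.15],
    [[0.5,0,0],[0,0,0],0.15],
    [[0.5,0,0],[0,0,0],0.15]
  ]
}}

```text
time: 13.55
position: [0.5702, -0.0262, 0.0802]
tool_rot: [3.129, -0.283, -0.0]
ft_force: [-2.8, 0.5, 2.0]
grip_width: 0.578
grip_force: 1.4
```

Request:
{"fn": "drive_tool", "kwargs": {
  "motion": [
    [[0.5,0,0],[0,0,0],0.15],
    [[0.5,0,0],[0,0,0],0.15],
    [[0.5,0,0],[0,0,0],0.15],
    [[0.5,0,0],[0,0,0],0.15],
    [[0.5,0,0],[0,0,0],0.15],
    [[0.5,0,0],[0,0,0],0.15],
    [[0.5,0,0],[0,0,0],0.15],
    [[0.5,0,0],[0,0,0],0.15],
    [[0.5,0,0],[0,0,0],0.15],
    [[0.5,0,0],[0,0,0],0.15]
  ]
}}

```text
time: 14.8
position: [0.6194, -0.0352, 0.0802]
tool_rot: [3.129, -0.283, 0.0]
ft_force: [-3.6, 0.1, 1.2]
grip_width: 0.569
grip_force: 1.5
```

Run:
```python
from h import *
show((.0395,0,.08))
cv2.imwrite("pics/wrist5.png",ctrl.get_image("wrist")[:,:,::-1])
```

```text
t 14.8 TCP [ 0.6194 -0.0352  0.0802] station [-0.0037 -0.    ] yaw rel station 0.03 tilt [ 0.  0. -1.] grip 49.49202327467424 F [-3.6  0.1  1.2]
(0.0395, 0, 0.08) cm in tool: [4.32 0.   0.02]
```

View pics/wrist5.png

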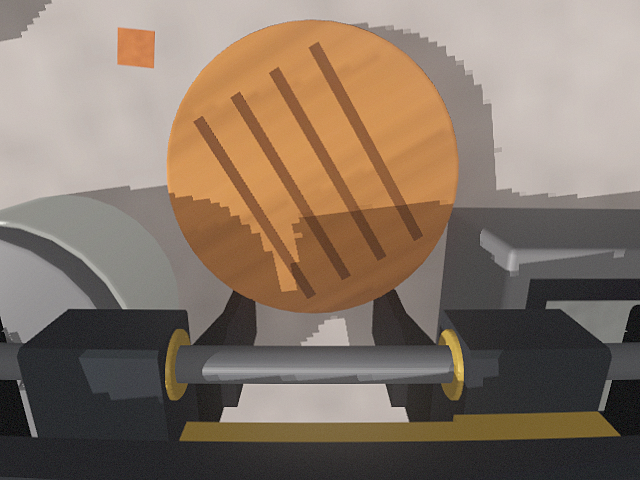

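The trivet sits in the cradle at (313,166), past the gap's middle with both walls behind it. I'll push on to the rail, slowing down at the end.

Request:
{"fn": "drive_tool", "kwargs": {
  "motion": [
    [[0.5,0,0],[0,0,0],0.15],
    [[0.5,0,0],[0,0,0],0.15],
    [[0.5,0,0],[0,0,0],0.15],
    [[0.5,0,0],[0,0,0],0.15],
    [[0.5,0,0],[0,0,0],0.15],
    [[0.4,0,0],[0,0,0],0.15],
    [[0.3,0,0],[0,0,0],0.15],
    [[0.2,0,0],[0,0,0],0.15],
    [[0.1,0,0],[0,0,0],0.15],
    [[0.1,0,0],[0,0,0],0.15]
  ]
}}

```text
time: 16.1
position: [0.6544, -0.0416, 0.0802]
tool_rot: [3.129, -0.283, -0.0]
ft_force: [-3.0, -0.1, 2.3]
grip_width: 0.571
grip_force: 1.5
```

Request:
{"fn": "drive_tool", "kwargs": {
  "motion": [
    [[0.1,0,0],[0,0,0],0.15],
    [[0.1,0,0],[0,0,0],0.15],
    [[0.1,0,0],[0,0,0],0.15]
  ]
}}

```text
time: 16.48
position: [0.6575, -0.0422, 0.0802]
tool_rot: [3.129, -0.283, -0.0]
ft_force: [-2.9, 0.9, 1.5]
grip_width: 0.573
grip_force: 1.5
```

Run:
```python
from h import *
show((.0395,0,.08))
```

```text
t 16.475 TCP [ 0.6575 -0.0422  0.0802] station [ 0.035 -0.   ] yaw rel station 0.03 tilt [-0.  0. -1.] grip 49.8465469428617 F [-2.9  0.9  1.5]
(0.0395, 0, 0.08) cm in tool: [ 0.45 -0.    0.02]
```

Request:
{"fn": "drive_tool", "kwargs": {
  "motion": [
    [[0.1,0,0],[0,0,0],0.15],
    [[0.1,0,0],[0,0,0],0.15],
    [[0.1,0,0],[0,0,0],0.15]
  ]
}}

```text
time: 16.85
position: [0.6604, -0.0427, 0.0803]
tool_rot: [3.129, -0.283, -0.0]
ft_force: [-3.2, 0.4, 2.3]
grip_width: 0.575
grip_force: 1.5
```

Request:
{"fn": "drive_tool", "kwargs": {
  "motion": [
    [[0.1,0,0],[0,0,0],0.15],
    [[0.1,0,0],[0,0,0],0.15]
  ]
}}

```text
time: 17.1
position: [0.6624, -0.043, 0.0802]
tool_rot: [3.129, -0.283, -0.0]
ft_force: [-2.5, 1.1, 2.0]
grip_width: 0.578
grip_force: 1.5
```

Request:
{"fn": "drive_tool", "kwargs": {
  "motion": [
    [[0.1,0,0],[0,0,0],0.15],
    [[0.1,0,0],[0,0,0],0.15]
  ]
}}

```text
time: 17.35
position: [0.6638, -0.0433, 0.0802]
tool_rot: [3.129, -0.283, -0.002]
ft_force: [-6.4, 0.2, 4.5]
grip_width: 0.577
grip_force: 2.9
```

Request:
{"fn": "drive_tool", "kwargs": {
  "motion": [
    [[0.1,0,0],[0,0,0],0.15],
    [[0,0,0],[0,0,0],0.15]
  ]
}}

```text
time: 17.6
position: [0.664, -0.0432, 0.0801]
tool_rot: [3.128, -0.283, -0.005]
ft_force: [-6.9, 1.1, 5.1]
grip_width: 0.572
grip_force: 3.5
```

Run:
```python
from h import *
show((.0395,0,.08))
cv2.imwrite("pics/wrist6.png",ctrl.get_image("wrist")[:,:,::-1])
```

```text
t 17.6 TCP [ 0.664  -0.0432  0.0801] station [0.0416 0.0001] yaw rel station 0.04 tilt [-0.003  0.001 -1.   ] grip 49.806794571882435 F [-6.9  1.1  5.1]
(0.0395, 0, 0.08) cm in tool: [-0.21  0.01  0.01]
```

View pics/wrist6.png

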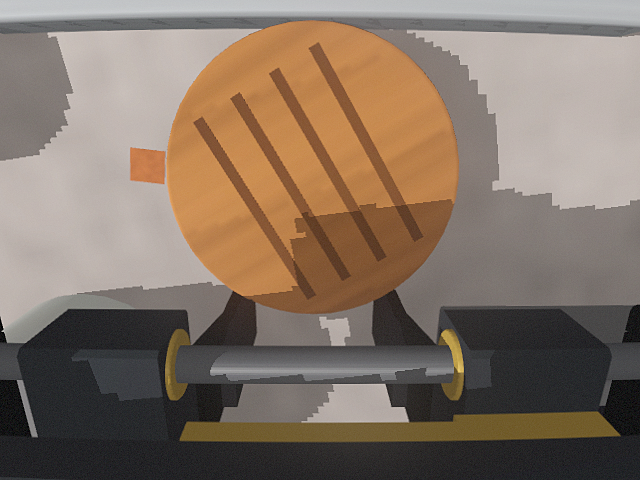

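The trivet's far edge at (313,20) touches the rail's face, and the force has risen from 3 to 7 N, which means contact. I'll back off, then rise clear.

Request:
{"fn": "drive_tool", "kwargs": {
  "motion": [
    [[-0.5,0,0],[0,0,0],0.15],
    [[-1.0,0,0],[0,0,0],0.15],
    [[-1.5,0,0],[0,0,0],0.15],
    [[0,0,-3],[0,0,0],0.15],
    [[0,0,-5],[0,0,0],0.15],
    [[0,0,-5],[0,0,0],0.15],
    [[0,0,-4],[0,0,0],0.15],
    [[-4,0,-2],[0,0,0],0.15],
    [[-4,0,0],[0,0,0],0.15],
    [[-3,0,0],[0,0,0],0.15],
    [[0,0,0],[0,0,0],0.15],
    [[0,0,0],[0,0,0],0.15]
  ]
}}

```text
time: 19.15
position: [0.5281, -0.019, 0.2705]
tool_rot: [3.128, -0.284, 0.003]
ft_force: [0.4, -0.1, -0.0]
grip_width: 0.573
grip_force: 0.0
```

Run:
```python
from h import *
show()
im=ctrl.get_image("scene")[:,:,::-1]
cv2.imwrite("pics/end.png",im)
```

```text
t 19.15 TCP [ 0.5281 -0.019   0.2705] station [-0.0965 -0.0005] yaw rel station -0.01 tilt [ 0.002  0.001 -1.   ] grip 49.887521871368996 F [ 0.4 -0.1 -0. ]
```

View pics/end.png

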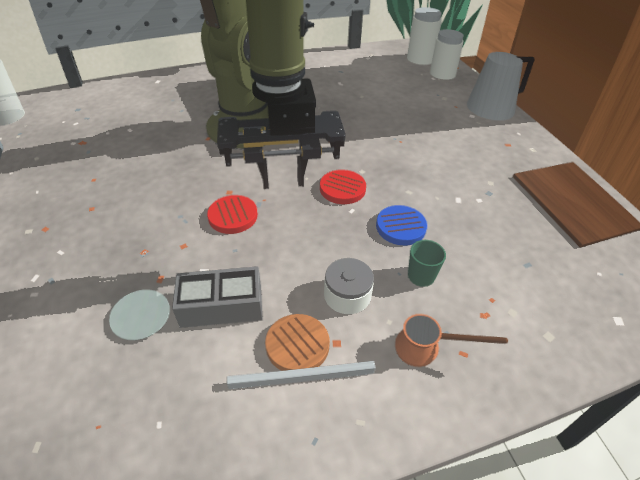

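The trivet lies flat against the rail at (297,343), the hand is clear, and the cup, saucer and cezve haven't moved.

```bash
python3 -c "
from bench import ctrl
print(ctrl.close_job())"
```

```text
the job is handed in; nothing more can be done
None
```

The trivet was pushed flat through the gap and rests against the rail, the hand is clear, the cup, saucer and cezve stand where they were in the last picture, and the job was handed in at about 19 s with no verdict returned.

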